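# Hang the hanger arm on the slotted display upright

## Robot

A 6-joint arm with a two-finger parallel gripper is mounted at the origin on the work surface. World frame = base frame: x ahead of the robot, y to its left, z up, the work surface at z = 0. Lengths are in m, angles in rad, forces in N, time in s.
With the tool pointing down it reaches from about 0.25 to 0.775 m from the base axis. Payload 4 kg.
Tool frame: the origin (TCP) lies at the very end of the fingers, on their centre line; the grasp point (between the pads) lies 19 mm behind it; z points along the fingers, y is the line along which they close (so a half turn about z gives the same grasp; the last joint's range is limited). The gripper opens to 94 mm and grips with 3 to 60 N. Pads are 16 mm wide; open, the fingers measure 119 mm over their backs; the gripper's body (75 mm by 177 mm) begins 78 mm behind the grasp point.
Start: joints at [-1.31, 0.087, 1.371, -0, 1.684, -0.103], TCP at [0.196, -0.514, 0.206] pointing down, gripper open.
Joint ranges: [-3.1, 3.1], [-0.76, 2.03], [0.27, 2.55], [-1.08, 4.22], [0.17, 2.65], [-2.57, 2.57]. Speed limits (rad/s): [2.79, 2.79, 3.14, 3.14, 3.14, 3.14].

## Interface

Orientations are given as [roll, pitch, yaw] about the fixed x, y, z axes, in that order (R = Rz(yaw) Ry(pitch) Rx(roll)).
In Python, from bench import robot, vision gives the robot as it stands.
- The arm moves only by the shell command python3 -m crank 'ROWS'. ROWS is JSON, a list of rows, each a list of 3 entries, a list of its own where there are three numbers: the closure, from 0 (fully open) to 1 (shut), then the shift along the tool's x, y, z in m, then the turn, a rotation vector about the tool's x, y, z in degrees. A call has 1 to 8 rows; each row shifts and turns the commanded pose from where the row before left it, along the tool's axes as they then stand; what a row does not reach is not made up. A row lasts 1/10 s, in which the tool goes at most 50 mm and 8.59 degrees, less where a joint would pass 70% of its speed; a pose out of reach is approached as far as the arm can. A call with a gripper value outside its range is refused whole. The fingers move at their own pace and stop on an object; the grip force is fixed at half the most. Time passes only in rows, so rows that do not move let the fingers close. It gives the time, the measured TCP pose, the force, the opening and the grip force at its end, in the units of the state.
- robot.get_obs(): the state, without advancing time (a new reading comes with each control period).
- vision.snapshot(name): name is "scene" or "top" or "wrist"; returns a dict with "color" (420x560x3 uint8, red, green, blue), "z_map" (420x560 float32, m along the optical axis (not along the pixel's ray), 0 where there is no reading), "fx", "fy", "cx", "cy" (pixels), "dist" ([k1, k2, p1, p2, k3] as OpenCV has them; the pictures are not rectified), "R" (3x3) and "t" (3): a world point X has camera coordinates R X + t. Camera axes: x right, y down, z forward; pixel columns grow to the right and rows downward; lengths in m; the calibration is good to about 2 mm. A picture is of the moment at which its call begins.
- robot.close_job(): hands the job in; it is judged then, once.
The state is a dict: "time": time; "joint_positions": joint angles; "qvel": joint speeds; "joint_torque": joint torques, N m; "tool_pos": TCP position; "ee_rot": TCP orientation; "wrist_force": force on the tool from outside, world axes, zero at the start; "wrist_torque": the same for the moment, N m; "width": finger opening in m; "finger_force": force on a finger pad.
Only numpy, scipy, OpenCV 4.12 (cv2) and the standard library are available. Lean on these libraries where they do the work, as an engineer would, in place of code of your own. Each camera call takes 0.05 s, during which the arm holds its last target. There are 200 camera calls.

## Task

Take the steel hanger arm out of its wooden holder and hang it on the display upright: push both hook tabs into the two slots, then press it down until it is fully home on its stop, level and flush, and let go of it. The height of the slotted strip is not exactly known, so find the slots by feel; press firmly but never force it, and do not disturb the other things on the bench.

Things in the scene. Friction and masses are not known exactly. Their poses are not given: they have to be found in the camera images.
- bar_mid (a point): Middle (half-way up) of the bar of the steel hanger arm (loose, 0.28 kg): dark bar 144 mm long, 24 mm high, 12 mm thick, an upright back plate on one end, an end block (14 long, 22 wide, 34 high) on the other; balanced here. Grasp here across the 12 mm. x along the bar to the back plate and tabs, z up. The back plate's outer face is 75 mm away at +x.
- face (a point): Point on the arm's back plate's outer face, 75 mm along x from bar_mid, same height and axes. Plate 24 mm wide, 6 mm thick, from 24 mm above to 52 mm below; it stands 12 mm over the bar's flat top. Press the arm down on the bar's top close to the plate: pressing far out on the bar can jam the hooks.
- tab_low (a point): Tip of the lower of two equal hook tabs, centre of its neck's height: 9.5 mm out from the face, 36 mm below bar_mid's level. The upper tab's neck centre is 12 mm above bar_mid's level. In mm, tabs are 6 wide: a neck 8 high and 5.5 long, then a lip 4 thick that reaches 10.5 below the neck (18.5 high in all).
- holder: Fixed plywood holder, base 130 x 70 x 12 mm. The bar rests in open notches (15 wide, 8 deep, floor 76 mm above the bench) of two posts 10 thick, 40 wide, centred at x = +36 and -52 mm. Origin on the bench right under bar_mid at the start, x as the arm's. Lift the arm straight up.
- stand: Fixed wooden stand with one upright (mm): 64 wide, top 220 mm above the bench, base 18 high, x -45 to +105. Origin on the bench; x points into the upright (front looks to -x). Flush in its front at x = -20 is a fixed steel strip 34 wide, 4 thick, with two slots 9 wide, one above the other, 17 mm hollow behind. The strip's height is set by hand and differs each time: see entry.
- entry (a point): Point on the strip's face and centre line. For the tabs to enter, the arm's face point must meet the face 3 to 23 mm ABOVE this point; how much depends on the hand-set strip and must be felt (tabs enter within about 1.5 mm of the right height). Axes as stand. Once the face touches, the arm drops 12 mm till the necks meet the catches, then goes 6 mm more to a hard stop.
- catch_low (a joint): Stiff brass catch in the lower part of the lower slot, pushed down by the lower neck; the slot is open for 22 mm above it. 0 = up (start), 0.006 m = arm fully home. No spring: it stays where it is pushed. The two catches together take about 10 N to move, so the arm's weight alone does not move them.
- catch_up (a joint): The same catch in the upper slot, 48 mm higher, pushed by the upper neck: 0 = up, 0.006 m = home. Pushes of 10 to 15 N are enough everywhere; keep them under 20 N, as leverage on the hooks multiplies them and over 60 N of contact force on strip or stand counts as forcing.
- glue_center (a point): Middle of a loose white glue bottle, 54 mm across and 130 mm high: leave alone.
- toy: Loose wooden toy bear, 95 mm long, 22 mm thick, 90 mm high, origin under its middle: leave alone.
- jar_center (a point): Middle of a loose glass jar, 58 mm across and 75 mm high: leave alone.
Mind the look-alikes: they are no part of the job. Of the things like the part that bears bar_mid, leave any that is pink or red; of the rest the larger one is meant.

How it is judged:
By the outcome, as a careful person would: the job done as asked, in the order asked, and still so for the second after the job is handed in, with the robot touching nothing.
It also fails if it takes over 72 s, if anything falls off the work surface, if the arm or the gripper's body presses on something with over 40 N, if the wrist force passes 120 N, or if a joint passes its speed limit or range.

## Working session

There is one attempt and no reset: what is moved stays moved. The work goes in short steps, Python scripts to look and compute and a shell command to move; the robot and the scene stay as the last step left them, time stands still between calls to the robot, and variables do not carry over. Pictures are saved under pics/ and viewed, at most 10 in all, crops included, and the job is handed in when it is done.

```bash
ls; mkdir -p pics; cat > h.py <<'E'
import numpy as np,cv2
from bench import robot,vision
from scipy.spatial.transform import Rotation as Ro
def cloud(s):
    h,w=s['z_map'].shape
    u,v=np.meshgrid(np.arange(w),np.arange(h))
    K=np.array([[s['fx'],0,s['cx']],[0,s['fy'],s['cy']],[0,0,1]])
    p=cv2.undistortPoints(np.stack([u,v],-1).reshape(-1,1,2).astype(np.float64),K,np.array(s['dist'])).reshape(h,w,2)
    z=s['z_map'][...,None]
    P=np.concatenate([p*z,z],-1)
    return (P-np.array(s['t']))@np.array(s['R'])   # R^T (P-t)
def save(n,f):
    s=vision.snapshot(n); cv2.imwrite('pics/'+f,s['color'][...,::-1]); np.savez('/tmp/'+f+'.npz',**s); return s
E
python3 - <<'E'
from h import *
a=save('scene','s1.png');b=save('top','t1.png')
cv2.imwrite('pics/st1.png',cv2.resize(np.vstack([a['color'],b['color']])[...,::-1],None,fx=.7,fy=.7,interpolation=cv2.INTER_AREA))
print(robot.get_obs())
for s in(a,b): print(-s['R'].T@s['t'],s['fx'],s['R'][2])
E
```

```text
pics
{'time': 0.1, 'joint_positions': array([-1.31006885e+00,  8.78968516e-02,  1.37209238e+00,  1.56146878e-05,
        1.68356465e+00, -1.03099925e-01]), 'qvel': array([-6.11147264e-05, -1.45166869e-03, -2.87401300e-03,  2.38372081e-04,
       -2.44782816e-04, -1.14797856e-04]), 'joint_torque': array([ 2.09675185e-03, -3.41253054e+01, -3.03299797e+01,  7.21267099e-02,
        3.04329861e-02, -1.01215014e-04]), 'tool_pos': array([ 0.19559615, -0.51353202,  0.20441804]), 'ee_rot': array([-3.13964344e+00, -2.17280470e-04,  3.63828929e-01]), 'wrist_force': array([-0.32395752, -0.27091567,  0.79485742]), 'wrist_torque': array([-0.01575692, -0.00154052, -0.01593493]), 'finger_force': 0.0, 'width': 0.09385654791335997}
[ 1.27340169 -0.49964137  1.04589286] 524.2996300687065 [-0.56861064  0.34707663 -0.74580142]
[ 0.29712408 -0.07274662  1.38241246] 524.227632753315 [ 0.21587105 -0.00435394 -0.97641217]
```

View pics/s1.png

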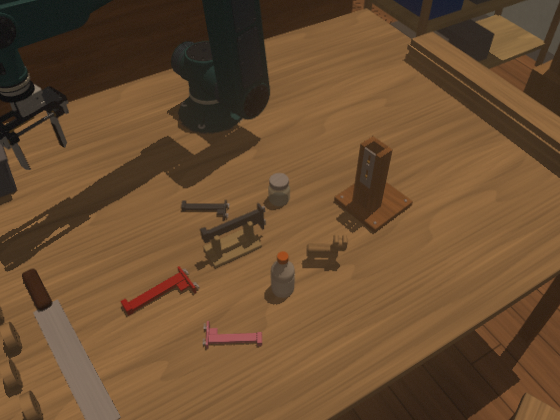

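View pics/t1.png

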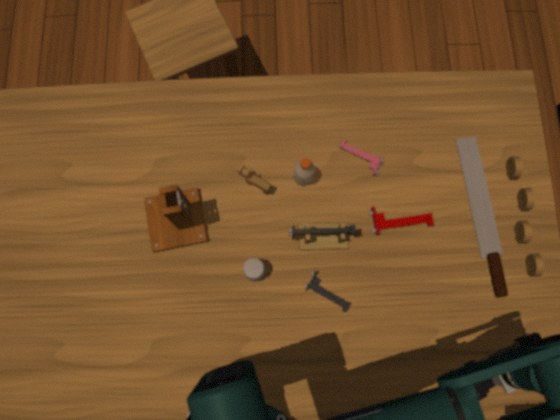

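The scene view shows the dark arm in its holder at about (233,224) and the stand at (373,185). In the top view they are at (325,232) and (177,215), with the plate end to the left (+y). The small dark hanger at (328,290) and the red and pink ones are look-alikes. Next I measure.

```bash
python3 - <<'E'
from h import *
for f,box in(('s1',(195,200,275,265)),('t1',(280,215,370,255))):
    s=dict(np.load(f'/tmp/{f}.png.npz'));P=cloud(s)
    x0,y0,x1,y1=box
    p=P[y0:y1,x0:x1].reshape(-1,3);c=s['color'][y0:y1,x0:x1].reshape(-1,3).astype(int)
    m=(p[:,2]>.07)&(c.sum(1)<260)
    q=p[m];print(f,m.sum(),np.percentile(q[:,2],[5,50,95,100]))
    r=cv2.minAreaRect((q[:,:2]*1000).astype(np.float32));print(r)
    b=q[(q[:,2]>.090)&(q[:,2]<.108)]
    mu=b.mean(0);_,_,V=np.linalg.svd((b-mu)[:,:2]);print(mu,V[0],np.degrees(np.arctan2(V[0,1],V[0,0])))
    t=(q-mu)[:,:2]@V[0];print('ext',t.min(),t.max(), 'high',q[q[:,2]>.11].mean(0))
# stand
    box={'s1':(325,125,420,230),'t1':(135,175,225,260)}[f]
    x0,y0,x1,y1=box;p=P[y0:y1,x0:x1].reshape(-1,3);c=s['color'][y0:y1,x0:x1].reshape(-1,3).astype(int)
    top=p[(p[:,2]>.21)&(p[:,2]<.235)];print('top',len(top),top.mean(0),cv2.minAreaRect((top[:,:2]*1000).astype(np.float32)))
    base=p[(p[:,2]>.013)&(p[:,2]<.024)];print('base',cv2.minAreaRect((base[:,:2]*1000).astype(np.float32)))
    col=p[(p[:,2]>.06)&(p[:,2]<.2)]
    g=(np.ptp(c,axis=1)<30)&(p[:,2]>.05)&(p[:,2]<.22);q=p[g];print('strip',len(q),q.mean(0),q[:,2].min(),q[:,2].max())
    mu=q.mean(0);n=np.linalg.svd(q-mu)[2][2];print('normal',n,np.degrees(np.arctan2(n[1],n[0])))
    for nm,bx in(('glue',{'s1':(265,250,300,300),'t1':(290,155,320,190)}[f]),('jar',{'s1':(265,172,295,208),'t1':(242,255,270,283)}[f]),('toy',{'s1':(300,230,350,268),'t1':(235,162,278,196)}[f])):
        x0,y0,x1,y1=bx;w=P[y0:y1,x0:x1].reshape(-1,3);w=w[w[:,2]>.02];print(nm,w.mean(0),w.min(0),w.max(0))
E
```

```text
s1 788 [0.07651147 0.09637552 0.11084413 1.04589286]
((881.6920166015625, -330.44403076171875), (157.7224578857422, 853.1103515625), 68.07749938964844)
[ 0.52670554 -0.18839977  0.09848957] [-0.01400207 -0.99990197] -90.80228586022456
ext -0.08715543823665252 0.30075580126785406 high [ 0.60314485 -0.22975445  0.21036301]
top 355 [0.59092458 0.16956032 0.21752722] ((590.1056518554688, 169.7939453125), (66.74696350097656, 48.086849212646484), 10.38758373260498)
base ((583.109375, 197.98452758789062), (153.7056121826172, 155.64353942871094), 8.69097900390625)
strip 356 [0.59149513 0.15036305 0.16080634] 0.07345037092223931 0.2191326603778959
normal [ 0.11800276 -0.99268421 -0.02556169] -83.22092412136315
glue [ 0.7055623  -0.15907755  0.08451282] [ 0.66928837 -0.49964137  0.02021092] [ 1.27340169 -0.12687935  1.04589286]
jar [ 0.45218946 -0.01812373  0.06199647] [ 0.41119041 -0.49964137  0.02021655] [1.27340169 0.0150148  1.04589286]
toy [ 0.68705705 -0.02607444  0.06822225] [ 0.64460309 -0.49964137  0.02000327] [1.27340169 0.02351974 1.04589286]
t1 482 [0.07968788 0.0989608  0.11104213
[... 332 characters left out ...]
86.8582763671875, 171.50106811523438), (66.19174194335938, 43.04826736450195), 9.441451072692871)
base ((581.43603515625, 198.49273681640625), (150.60728454589844, 149.2859649658203), 9.815902709960938)
strip 166 [0.59588666 0.15861268 0.16132779] 0.05414306770243096 0.21782702144490584
normal [ 0.57033211 -0.82138471  0.00696049] -55.22564849262099
glue [ 0.67525533 -0.14661295  0.10173427] [ 0.29712408 -0.17519494  0.02026825] [ 0.71290138 -0.07274662  1.38241246]
jar [ 0.43480528 -0.01195292  0.07798752] [ 0.29712408 -0.07274662  0.02051697] [0.46440062 0.01755146 1.38241246]
toy [ 0.66666118 -0.01725136  0.08254825] [ 0.29712408 -0.07274662  0.02074316] [0.7058673  0.02502141 1.38241246]
```

```bash
python3 -m crank '[[0,[0,0,-0.05],[0,0,0]],[0,[0,0,-0.05],[0,0,0]],[0,[0.042,-0.0186,0],[0,0,0]],[0,[0.042,-0.0186,0],[0,0,0]],[0,[0.042,-0.0186,0],[0,0,0]],[0,[0.042,-0.0186,0],[0,0,0]],[0,[0.042,-0.0186,0],[0,0,0]],[0,[0.042,-0.0186,0],[0,0,0]]]'
python3 -m crank '[[0,[0.042,-0.0186,0],[0,0,0]],[0,[0.042,-0.0186,0],[0,0,0]],[0,[0.042,-0.0186,0],[0,0,0]],[0,[0.042,-0.0186,0],[0,0,0]],[0,[0,0,0],[0,0,-8.5]],[0,[0,0,0],[0,0,-8.5]],[0,[0,0,0],[0,0,-8.5]],[0,[0,0,0],[0,0,-8.5]]]'
python3 -m crank '[[0,[0,0,0],[0,0,-8.5]],[0,[0,0,0],[0,0,-8.5]],[0,[0,0,0],[0,0,-8.5]],[0,[0,0,0],[0,0,-8.5]],[0,[0,0,0],[0,0,-1]],[0,[0,0,0],[0,0,0]]]'
python3 - <<'E'
from h import *
s=save('wrist','w1.png');print(-s['R'].T@s['t'],s['R'][2],s['fx']);print(robot.get_obs()['wrist_force'])
E
```

```text
time: 0.9
tool_pos: [0.3924, -0.3185, 0.305]
ee_rot: [-3.141, 0.0, 0.363]
wrist_force: [0.9, -0.1, 0.5]
width: 0.0941
finger_force: 0.0
time: 1.7
tool_pos: [0.522, -0.1904, 0.3047]
ee_rot: [-3.14, 0.0, 0.964]
wrist_force: [0.6, 0.8, 0.6]
width: 0.0938
finger_force: 0.0
time: 2.3
tool_pos: [0.5219, -0.1907, 0.305]
ee_rot: [-3.141, -0.0, 1.566]
wrist_force: [-0.3, 0.1, -0.3]
width: 0.0938
finger_force: 0.0
[ 0.52169336 -0.12153303  0.48515474] [-0.00189232 -0.2386663  -0.9710998 ] 318.5588609321241
[ 0.42730453 -0.21508275  0.36413172]
```

View pics/w1.png

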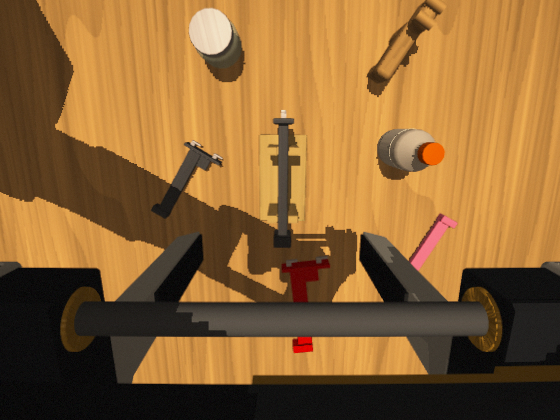

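The wrist view shows the bar running from the plate at (284,121) to the end block at (283,240), with the tabs at (283,112). It is clear of its neighbours.

```bash
python3 - <<'E'
from h import *
s=dict(np.load('/tmp/w1.png.npz'));P=cloud(s)
q=P[105:248,255:312].reshape(-1,3);c=s['color'][105:248,255:312].reshape(-1,3).astype(int)
m=(q[:,2]>.094)&(q[:,2]<.13)
q=q[m];print(len(q))
b=q[(q[:,2]<.104)&(abs(q[:,1]+.19)<.05)]
print('bar',np.median(b[:,2]),np.polyfit(b[:,1],b[:,0],1),np.polyval(np.polyfit(b[:,1],b[:,0],1),-.19),np.ptp(b[:,0]))
h=q[(q[:,2]>.107)];pl=h[h[:,1]>-.16];bl=h[h[:,1]<-.2]
for k in(pl,bl):
  if len(k): print(len(k),k.min(0),k.max(0),np.median(k,0))
print(q.min(0),q.max(0))
o=robot.get_obs();print(o['joint_positions'])
E
```

```text
1473
bar 0.1008784551296749 [0.01652045 0.52583365] 0.5226947654669015 0.012659905590115206
125 [ 0.51250771 -0.11601732  0.11058519] [ 0.53524437 -0.11038784  0.11433018] [ 0.52385838 -0.11369067  0.11276899]
193 [ 0.51086939 -0.2667337   0.10762188] [ 0.53219436 -0.25315596  0.11268268] [ 0.52094034 -0.25936474  0.11063749]
[ 0.51074719 -0.2667337   0.09407149] [ 0.53524437 -0.10130971  0.11433018]
[-4.52297793e-01  1.03356279e-01  1.15745152e+00 -8.44284971e-05
  1.88133990e+00 -4.47126504e-01]
```

```bash
python3 -m crank '[[0,[0.005,0.001,0.045],[0,0,0.7]],[0,[0,0,0.045],[0,0,0]],[0,[0,0,0.045],[0,0,0]],[0,[0,0,0.04],[0,0,0]],[0,[0,0,0.035],[0,0,0]],[0,[0,0,0.025],[0,0,0]],[0,[0,0,0],[0,0,0]]]'
python3 -m crank '[[1,[0,0,0],[0,0,0]],[1,[0,0,0],[0,0,0]],[1,[0,0,0],[0,0,0]],[1,[0,0,0],[0,0,0]],[1,[0,0,0],[0,0,0]],[1,[0,0,0],[0,0,0]],[1,[0,0,0],[0,0,0]],[1,[0,0,0],[0,0,0]]]'
```

```text
time: 3.05
tool_pos: [0.5198, -0.1843, 0.0656]
ee_rot: [-3.133, -0.004, 1.554]
wrist_force: [-0.2, -0.3, -0.2]
width: 0.0935
finger_force: 0.0
time: 3.85
tool_pos: [0.523, -0.1857, 0.0704]
ee_rot: [-3.141, 0.0, 1.556]
wrist_force: [-0.5, -0.1, -0.4]
width: 0.0334
finger_force: 0.0
```

```bash
python3 -m crank '[[1,[0,0,0],[0,0,0]],[1,[0,0,0],[0,0,0]],[1,[0,0,0],[0,0,0]],[1,[0,0,0],[0,0,0]],[1,[0,0,0],[0,0,0]],[1,[0,0,0],[0,0,0]],[1,[0,0,0],[0,0,0]]]'
```

```text
time: 4.55
tool_pos: [0.5231, -0.1857, 0.0704]
ee_rot: [3.141, 0.0, 1.556]
wrist_force: [0.8, 0.1, -0.8]
width: 0.0119
finger_force: 30.0
```

```bash
python3 -m crank '[[1,[0,0,-0.01],[0,0,0]],[1,[0,0,-0.02],[0,0,0]],[1,[0,0,-0.03],[0,0,0]],[1,[0,0,-0.03],[0,0,0]],[1,[0,0,-0.03],[0,0,0]],[1,[0,0,-0.03],[0,0,0]],[1,[0,0,0],[0,0,0]],[1,[0,0,0],[0,0,0]]]'
python3 - <<'E'
from h import *
a=save('scene','s2.png');w=save('wrist','w2.png')
c=cv2.resize(a['color'][130:230,320:420],(500,500),interpolation=cv2.INTER_CUBIC)
d=cv2.resize(w['color'],(375,281))
o=np.zeros((500,800,3),np.uint8);o[:,:500]=c;o[:225,500:]=cv2.resize(w['color'],(300,225))
o[225:500,500:]=cv2.resize(a['color'][150:260,190:310],(300,275))
cv2.imwrite('pics/c2.png',o[...,::-1])
E
```

```text
time: 5.35
tool_pos: [0.5229, -0.1858, 0.2204]
ee_rot: [3.141, 0.0, 1.556]
wrist_force: [0.5, 0.8, -3.4]
width: 0.0118
finger_force: 30.0
```

View pics/c2.png

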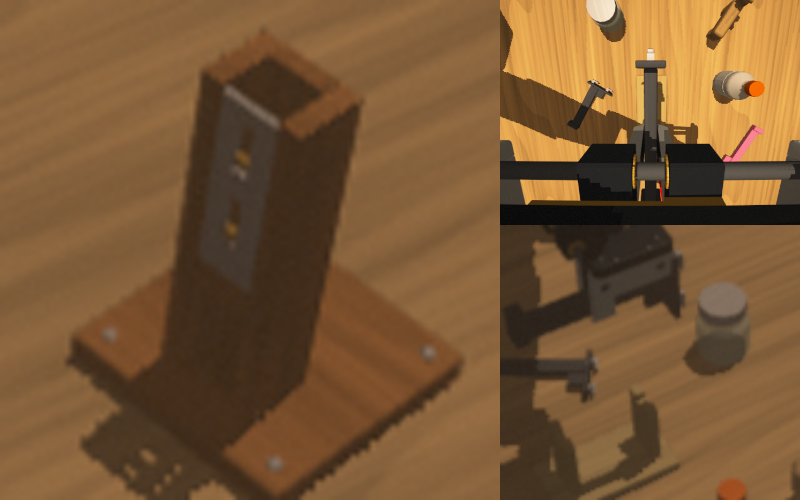

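The crop shows the strip with its two slots. The brass catches are near crop (243,157) and (233,230), so original (368.6,161.4) and (366.6,176). The hanger is held straight in the gripper.

```bash
python3 - <<'E'
from h import *
s=dict(np.load('/tmp/s2.png.npz'));P=cloud(s);c=s['color'].astype(int)
m=np.zeros(P.shape[:2],bool);m[140:200,350:400]=1
m&=(s['z_map']>0)&(P[...,2]>.09)&(P[...,2]<.215)
fr=m&(P[...,1]<.17)
q=P[fr]
# robust plane, vertical assumed: rows of front face
from numpy.linalg import lstsq
k=np.ones(len(q),bool)
for _ in range(8):
    A=np.c_[q[k][:,0],q[k][:,2],np.ones(k.sum())];co=lstsq(A,q[k][:,1],rcond=None)[0]
    r=q[:,1]-np.c_[q[:,0],q[:,2],np.ones(len(q))]@co;k=abs(r)<.004
print('front plane y=ax+bz+c',co,k.sum(),r[k].std(),'face yaw deg',90+np.degrees(np.arctan(co[0])))
t=P[140:200,350:410].reshape(-1,3);t=t[(t[:,2]>.214)&(t[:,2]<.226)];print(t[:,2].mean(),t.min(0),t.max(0))
# grey strip centre
g=fr&(np.ptp(c,axis=2)<22);g[fr]&=k
gq=P[g];e=np.array([np.cos(np.arctan(co[0])),np.sin(np.arctan(co[0]))]);w=gq[:,:2]@e
print('strip n',len(gq),'along width',np.percentile(w,[3,50,97]),'z',gq[:,2].min(),gq[:,2].max())
fw=q[k][:,:2]@e;print('front width',fw.min(),fw.max(),np.percentile(fw,[2,98]))
# slots: rays onto the plane
K=np.array([[s['fx'],0,s['cx']],[0,s['fy'],s['cy']],[0,0,1]]);R=s['R'];C=-R.T@s['t']
def ray(u,v):
    p=cv2.undistortPoints(np.array([[[u,v]]],float),K,s['dist'])[0,0];d=R.T@np.array([*p,1])
    l=(co[0]*C[0]+co[1]*C[2]+co[2]-C[1])/(d[1]-co[0]*d[0]-co[1]*d[2]);return C+l*d
for u,v in((368.6,161.4),(366.6,176)):print(ray(u,v))
for v in range(152,192):
    u=round(368.6+(v-161.4)*(366.6-368.6)/14.6);X=ray(u,v);print(v,u,[f'{h:.4f}' for h in X],c[v,u],c[v,u-1],c[v,u+1],np.round((P[v,u,1]-co[0]*P[v,u,0]-co[1]*P[v,u,2]-co[2])*1000,1))
E
```

```text
front plane y=ax+bz+c [0.16915798 0.00041695 0.04998176] 730 0.0015611186697182687 face yaw deg 99.60114943135419
0.21877232048628698 [0.55906817 0.14212435 0.21400064] [0.62367035 0.19781013 0.22459465]Traceback (most recent call last):
  File "<stdin>", line 18, in <module>
    return _quantile_unchecked(
        a, q, axis, out, overwrite_input, method, keepdims, weights)
    return _ureduce(a,
                    func=_quantile_ureduce_func,
    ...<5 lines>...
                    overwrite_input=overwrite_input,
                    method=method)
    r = func(a, **kwargs)
    result = _quantile(arr,
                       quantiles=q,
    ...<2 lines>...
                       out=out,
                       weights=wgt)
    slices_having_nans = np.isnan(arr[-1, ...])
                                  ~~~^^^^^^^^^
IndexError: index -1 is out of bounds for axis 0 with size 0
```

```bash
cat >> h.py <<'E'
CO=np.array([0.16915798,0.00041695,0.04998176]);TH=np.arctan(CO[0]);E_=np.array([np.cos(TH),np.sin(TH)]);N_=np.array([-np.sin(TH),np.cos(TH)])
def ray(s,u,v):
    K=np.array([[s['fx'],0,s['cx']],[0,s['fy'],s['cy']],[0,0,1]]);R=s['R'];C=-R.T@s['t']
    p=cv2.undistortPoints(np.array([[[u,v]]],float),K,s['dist'])[0,0];d=R.T@np.array([*p,1])
    l=(CO[0]*C[0]+CO[1]*C[2]+CO[2]-C[1])/(d[1]-CO[0]*d[0]-CO[1]*d[2]);return C+l*d
E
python3 - <<'E'
from h import *
s=dict(np.load('/tmp/s2.png.npz'));P=cloud(s);c=s['color'].astype(int)
dep=(P[...,1]-CO[0]*P[...,0]-CO[1]*P[...,2]-CO[2])*np.cos(TH)
fr=np.zeros(P.shape[:2],bool);fr[140:200,350:400]=1
fr&=(abs(dep)<.004)&(P[...,2]>.09)&(P[...,2]<.225)
print(c[155:185:6,361:372:3].tolist())
r=c[...,2]/(c[...,0]+1);g=fr&(r>.8)
gq=P[g];w=gq[:,:2]@E_;print(len(w),np.percentile(w,[3,50,97]),'z',np.percentile(gq[:,2],[1,99]))
fw=P[fr][:,:2]@E_;print('front',np.percentile(fw,[1,99]))
for v in range(152,188):
    u=round(368.6+(v-161.4)*(366.6-368.6)/14.6);X=ray(s,u,v);print(v,u,X.round(4),round(float(X[:2]@E_),4),c[v,u-1:u+2].tolist(),(dep[v,u-1:u+2]*1000).round(1))
E
```

```text
[[[63, 43, 25], [70, 56, 45], [69, 56, 45], [69, 54, 40]], [[64, 44, 27], [69, 56, 45], [95, 70, 39], [72, 56, 43]], [[66, 49, 35], [71, 57, 47], [70, 57, 46], [69, 56, 44]], [[69, 55, 44], [68, 57, 46], [65, 46, 28], [69, 56, 44]], [[67, 55, 45], [68, 54, 43], [69, 56, 45], [69, 57, 46]]]Traceback (most recent call last):
  File "<stdin>", line 8, in <module>
    return _quantile_unchecked(
        a, q, axis, out, overwrite_input, method, keepdims, weights)
    return _ureduce(a,
                    func=_quantile_ureduce_func,
    ...<5 lines>...
                    overwrite_input=overwrite_input,
                    method=method)
    r = func(a, **kwargs)
    result = _quantile(arr,
                       quantiles=q,
    ...<2 lines>...
                       out=out,
                       weights=wgt)
    slices_having_nans = np.isnan(arr[-1, ...])
                                  ~~~^^^^^^^^^
IndexError: index -1 is out of bounds for axis 0 with size 0
```

```bash
python3 - <<'E'
from h import *
s=dict(np.load('/tmp/s2.png.npz'));P=cloud(s);c=s['color'].astype(int)
dep=(P[...,1]-CO[0]*P[...,0]-CO[1]*P[...,2]-CO[2])*np.cos(TH)
fr=np.zeros(P.shape[:2],bool);fr[140:200,350:400]=1
fr&=(abs(dep)<.004)&(P[...,2]>.09)&(P[...,2]<.225)
r=c[...,2]/(c[...,0]+1);g=fr&(r>.57)
gq=P[g];w=gq[:,:2]@E_;print(len(w),np.percentile(w,[3,50,97]),'z',np.percentile(gq[:,2],[1,99]))
fw=P[fr][:,:2]@E_;print('front',np.percentile(fw,[1,99]))
for v in range(152,188):
    u=round(368.6+(v-161.4)*(366.6-368.6)/14.6);X=ray(s,u,v);print(v,u,X[2].round(4),round(float(X[:2]@E_),4),c[v,u-1:u+2].tolist(),(dep[v,u-1:u+2]*1000).round(1))
E
```

```text
344 [0.59205811 0.60852693 0.62460913] z [0.10673368 0.2183148 ]
front [0.57595733 0.64081619]
152 370 0.2152 0.6096 [[71, 58, 46], [96, 81, 67], [116, 100, 85]] [-0.5  3.   3.6]
153 370 0.2124 0.6101 [[71, 56, 45], [70, 56, 44], [83, 71, 60]] [-2.8  0.7 -1.8]
154 370 0.2096 0.6106 [[71, 56, 44], [71, 57, 46], [70, 57, 46]] [-1.4  0.4  0.4]
155 369 0.2047 0.6082 [[69, 54, 41], [69, 52, 37], [69, 54, 40]] [ 1.3 23.9 -2.4]
156 369 0.2018 0.6086 [[69, 53, 39], [67, 47, 30], [68, 50, 33]] [ 1.7 24.  30.4]
157 369 0.1989 0.6091 [[67, 49, 34], [65, 45, 28], [66, 48, 33]] [22.3 26.6 -1.9]
158 369 0.196 0.6096 [[67, 50, 34], [65, 45, 26], [68, 53, 38]] [25.2 27.9 -0.3]
159 369 0.1931 0.6101 [[65, 46, 28], [65, 45, 28], [68, 54, 40]] [24.9 27.7 -0.4]
160 369 0.1902 0.6106 [[96, 67, 34], [76, 53, 29], [71, 56, 46]] [ 2.2 29.3  1.8]
161 369 0.1873 0.611 [[115, 80, 37], [103, 73, 38], [72, 56, 43]] [-1.   0.9 -1.3]
162 369 0.1844 0.6115 [[96, 67, 32], [102, 74, 39], [73, 58, 45]] [-1.9  1.   3. ]
163 368 0.1793 0.6091 [[96, 78, 62], [79, 59, 40], [77, 58, 38]] [ 2.9 27.2 -1. ]
164 368 0.1764 0.6
[... 1226 characters left out ...]
6, 45], [82, 67, 54], [69, 56, 45]] [-2.   1.   0.3]
180 366 0.1232 0.6115 [[68, 56, 45], [70, 56, 46], [69, 55, 45]] [-0.3  0.3 -0.7]
181 366 0.1201 0.612 [[68, 55, 44], [68, 56, 45], [70, 57, 46]] [1.7 1.6 0.2]
182 366 0.1169 0.6125 [[68, 55, 44], [69, 54, 45], [68, 55, 44]] [-0.7  1.8 -1.2]
183 366 0.1138 0.613 [[68, 55, 44], [69, 57, 46], [67, 55, 44]] [-1.7 -1.5  1.8]
184 366 0.1106 0.6135 [[68, 55, 44], [69, 55, 46], [67, 55, 44]] [ 1.3 -0.2  0.9]
185 365 0.105 0.611 [[65, 46, 32], [68, 53, 40], [68, 54, 44]] [19.9 21.9  2.4]
186 365 0.1018 0.6115 [[64, 43, 25], [65, 45, 28], [67, 50, 36]] [17.4 18.7 19.9]
187 365 0.0986 0.612 [[64, 42, 24], [65, 44, 29], [65, 44, 27]] [17.4 19.7 18.5]
```

```bash
python3 -m crank '[[1,[0,0,0],[0,0,-5.2]],[1,[0,0,0],[0,0,-5.2]],[1,[0.0275,0.031,0],[0,0,0]],[1,[0.0275,0.031,0],[0,0,0]],[1,[0.0275,0.031,0],[0,0,0]],[1,[0.0275,0.031,0],[0,0,0]],[1,[0,0,0],[0,0,0]]]'
python3 -m crank '[[1,[0,0,0],[0,8.3,0]],[1,[0,0,0],[0,8.3,0]],[1,[0,0,0],[0,8.3,0]],[1,[0,0,0],[0,8.3,0]],[1,[0,0,0],[0,0,0]],[1,[0,0,0],[0,0,0]]]'
python3 - <<'E'
from h import *
w=save('wrist','w3.png');print(-w['R'].T@w['t'],robot.get_obs()['joint_positions'])
E
```

```text
time: 6.15
tool_pos: [0.6281, -0.052, 0.2162]
ee_rot: [-3.137, -0.004, 1.743]
wrist_force: [-0.4, -0.5, -2.1]
width: 0.0116
finger_force: 30.0
time: 6.75
tool_pos: [0.6264, -0.0577, 0.2179]
ee_rot: [-3.137, -0.579, 1.733]
wrist_force: [0.4, -0.1, -2.4]
width: 0.0117
finger_force: 30.0
[ 0.63306404 -0.09714094  0.40649564] [-0.43706984  0.444044    1.01549307  0.51272329  1.98456217 -0.46597934]
```

View pics/w3.png

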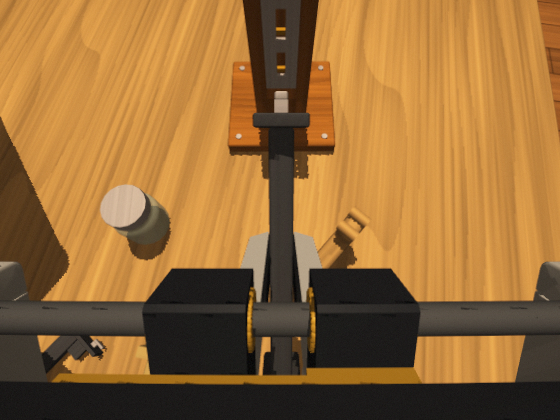

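The wrist view shows the strip with its slots at about (281,10–38) and (281,52–75). The hanger's bar and tab line up with it near column 281.

```bash
python3 - <<'E'
from h import *
s=dict(np.load('/tmp/w3.png.npz'));c=s['color'].astype(int);P=cloud(s)
dep=(P[...,1]-CO[0]*P[...,0]-CO[1]*P[...,2]-CO[2])*np.cos(TH)
for v in range(2,92):print(v,ray(s,281,v)[2].round(4),c[v,281].tolist(),round(float(dep[v,281]*1000),1),end=' | ' if v%2 else '\n')
for v in(16,58,66,45,82):
    print(v,[(u,round(float(ray(s,u,v)[:2]@E_),4),int(c[v,u].sum()),round(float(dep[v,u]*1000))) for u in range(256,308,1) if abs(int(c[v,u].sum())-int(c[v,u-1].sum()))>25])
# held arm: bar edges vs tool axis
o=robot.get_obs();T=Ro.from_euler('xyz',o['ee_rot']);L=T.inv().apply(P.reshape(-1,3)-o['tool_pos']).reshape(P.shape)
m=np.zeros(c.shape[:2],bool);m[85:235,250:315]=1
b=L[m&(abs(L[...,2]+.0304)<.004)&(abs(L[...,1])<.02)&(L[...,0]>.01)&(L[...,0]<.068)]
print('bar',len(b),np.polyfit(b[:,0],b[:,1],1),np.median(b[:,2]),np.polyfit(b[:,0],b[:,2],1))
p=L[m&(L[...,2]<-.036)&(L[...,0]>.05)&(L[...,0]<.09)];print('plate',len(p),p.min(0),p.max(0),p.mean(0))
E
```

```text
2 0.2125 [67, 56, 48] 0.7
3 0.2116 [63, 54, 47] -0.3 | 4 0.2107 [65, 55, 46] -0.6
5 0.2097 [66, 55, 47] -1.2 | 6 0.2088 [65, 55, 48] -0.7
7 0.2079 [66, 56, 47] -0.8 | 8 0.2069 [61, 50, 41] -0.2
9 0.206 [55, 33, 21] 32.3 | 10 0.205 [51, 28, 11] 32.0
11 0.2041 [51, 26, 13] 32.5 | 12 0.2031 [48, 24, 9] 31.5
13 0.2021 [51, 27, 13] 32.7 | 14 0.2011 [49, 28, 14] 31.5
15 0.2001 [50, 28, 12] 31.5 | 16 0.1992 [48, 28, 10] 32.5
17 0.1982 [52, 29, 13] 30.2 | 18 0.1972 [50, 28, 11] 32.3
19 0.1961 [49, 26, 11] 31.7 | 20 0.1951 [48, 27, 9] 31.9
21 0.1941 [50, 28, 11] 31.3 | 22 0.1931 [50, 28, 12] 31.6
23 0.192 [49, 26, 11] 31.7 | 24 0.191 [44, 24, 5] 32.1
25 0.1899 [50, 29, 15] 32.4 | 26 0.1889 [50, 29, 13] 31.6
27 0.1878 [157, 99, 24] 31.4 | 28 0.1867 [212, 141, 25] 3.4
29 0.1856 [211, 141, 25] 1.5 | 30 0.1845 [159, 100, 19] 1.1
31 0.1835 [65, 42, 8] -0.8 | 32 0.1823 [67, 44, 10] 0.6
33 0.1812 [68, 44, 12] -1.1 | 34 0.1801 [67, 43, 15] -0.1
35 0.179 [56, 32, 11] -0.4 | 36 0.1779 [83, 59, 42] 32.0
37 0.1767 [163, 134, 111] 30.7 | 38 0.1756 [196, 168, 142] 1.8
39 0.1744 [136, 116, 97] 1.6 | 40 0.17
[... 1666 characters left out ...]
[(264, 0.5903, 139, 1), (265, 0.5913, 180, 1), (276, 0.6025, 142, 33), (277, 0.6036, 100, 33), (285, 0.6117, 148, 0), (297, 0.624, 143, 13), (298, 0.6251, 97, 1)]
66 [(265, 0.5907, 160, 0), (277, 0.6034, 308, 3), (278, 0.6044, 352, 3), (284, 0.6108, 329, 3), (285, 0.6118, 246, 0), (286, 0.6129, 179, 0), (297, 0.6245, 122, 5)]
45 [(263, 0.5902, 137, -1), (264, 0.5911, 174, 0), (298, 0.6243, 121, 8), (299, 0.6253, 89, 0)]
82 [(266, 0.5906, 155, 0), (296, 0.6244, 124, 6), (297, 0.6255, 93, 0)]
bar 2662 [ 0.00333948 -0.00137706] -0.0290542958938477 [ 0.00024806 -0.02905516]
plate 894 [ 0.06755991 -0.01316287 -0.17884816] [ 0.07387899  0.01092563 -0.03836362] [ 0.07084467 -0.00113423 -0.047516  ]
```

```bash
python3 -m crank '[[1,[0,0,0],[0,-8.3,0]],[1,[0,0,0],[0,-8.3,0]],[1,[0,0,0],[0,-8.3,0]],[1,[0,0,0],[0,-8.3,0]],[1,[0,0,0],[0,0,0]],[1,[0,0,0],[0,0,0]]]'
cat >> h.py <<'E'
def where():
    o=robot.get_obs();p=o['tool_pos'];r=np.degrees(o['ee_rot'])
    f=o['wrist_force'];print('w %.4f gap %.4f z %.4f'%(p[:2]@E_,.04936-p[:2]@N_-.075,p[2]),'rpy',r.round(2),'F w,n,z',[round(float(x),1) for x in(f[:2]@E_,f[:2]@N_,f[2])],'t',o['time'],'M',o['wrist_torque'].round(2))
E
python3 -c 'from h import *;where()'
```

```text
time: 7.4
tool_pos: [0.6269, -0.0542, 0.2224]
ee_rot: [3.139, -0.0, 1.742]
wrist_force: [0.1, -1.0, -2.8]
width: 0.0118
finger_force: 30.0
w 0.6090 gap 0.1323 z 0.2224 rpy [ 1.7985e+02 -2.0000e-02  9.9790e+01] F w,n,z [-0.1, -1.0, -2.8] t 7.4 M [-0.07 -0.08  0.04]
```

```bash
python3 -m crank '[[1,[0.03,-0.0006,0],[0,0,0]],[1,[0.03,0,0.015],[0,0,0]],[1,[0.03,0,0.02],[0,0,0]],[1,[0.017,0,0.0165],[0,0,0]],[1,[0,0,0],[0,0,0]],[1,[0,0,0],[0,0,0]],[1,[0,0,0],[0,0,0]]]'
python3 -c 'from h import *;where()'
```

```text
time: 8.1
tool_pos: [0.6098, 0.0469, 0.1702]
ee_rot: [3.14, 0.001, 1.735]
wrist_force: [-0.2, 0.4, -1.4]
width: 0.0117
finger_force: 30.0
w 0.6090 gap 0.0298 z 0.1702 rpy [1.7989e+02 4.0000e-02 9.9410e+01] F w,n,z [-0.1, 0.4, -1.4] t 8.1 M [-0.03 -0.02  0.06]
```

```bash
python3 -m crank '[[1,[0.005,-0.0006,0],[0,0,0]],[1,[0.005,0,0],[0,0,0]],[1,[0.005,0,0],[0,0,0]],[1,[0,0,0],[0,0,0]],[1,[0,0,0],[0,0,0]]]'
python3 -c 'from h import *;where()'
```

```text
time: 8.6
tool_pos: [0.6057, 0.0636, 0.1691]
ee_rot: [3.141, 0.0, 1.738]
wrist_force: [-0.6, 0.9, -3.2]
width: 0.0117
finger_force: 30.0
w 0.6078 gap 0.0126 z 0.1691 rpy [1.7999e+02 2.0000e-02 9.9580e+01] F w,n,z [-0.4, 1.0, -3.2] t 8.6 M [-0.06 -0.13  0.05]
```

```bash
python3 -m crank '[[1,[0,0.0005,-0.0013],[0,0,0]],[1,[0.002,0,0],[0,0,0]],[1,[0.002,0,0],[0,0,0]],[1,[0.002,0,0],[0,0,0]],[1,[0,0,0],[0,0,0]],[1,[0,0,0],[0,0,0]]]'
python3 -c 'from h import *;where()'
```

```text
time: 9.2
tool_pos: [0.6051, 0.0695, 0.1702]
ee_rot: [-3.142, 0.0, 1.738]
wrist_force: [0.8, -0.2, -2.1]
width: 0.0116
finger_force: 30.0
w 0.6083 gap 0.0068 z 0.1702 rpy [-1.800e+02  1.000e-02  9.955e+01] F w,n,z [0.7, -0.3, -2.1] t 9.2 M [-0.07 -0.09  0.03]
```

```bash
python3 -m crank '[[1,[0.0015,0,0],[0,0,0]],[1,[0.0015,0,0],[0,0,0]],[1,[0,0,0],[0,0,0]],[1,[0,0,0],[0,0,0]]]'
python3 -c 'from h import *;where()'
```

```text
time: 9.6
tool_pos: [0.6047, 0.0724, 0.1703]
ee_rot: [3.142, 0.0, 1.737]
wrist_force: [0.2, 0.1, -1.9]
width: 0.0119
finger_force: 30.0
w 0.6083 gap 0.0039 z 0.1703 rpy [1.800e+02 1.000e-02 9.955e+01] F w,n,z [0.2, 0.1, -1.9] t 9.6 M [-0.07 -0.1  -0.  ]
```

```bash
python3 -m crank '[[1,[0.001,0,0],[0,0,0]],[1,[0.001,0,0],[0,0,0]],[1,[0.001,0,0],[0,0,0]],[1,[0,0,0],[0,0,0]],[1,[0,0,0],[0,0,0]]]'
python3 -c 'from h import *;where()'
```

```text
time: 10.1
tool_pos: [0.6042, 0.0751, 0.1703]
ee_rot: [-3.142, 0.001, 1.737]
wrist_force: [0.5, -0.9, -2.5]
width: 0.0114
finger_force: 30.0
w 0.6083 gap 0.0011 z 0.1703 rpy [-1.800e+02  3.000e-02  9.954e+01] F w,n,z [0.4, -1.0, -2.5] t 10.1 M [-0.23 -0.11 -0.06]
```

```bash
python3 -m crank '[[1,[0.0005,0,0],[0,0,0]],[1,[0.0005,0,0],[0,0,0]],[1,[0,0,0],[0,0,0]],[1,[0,0,0],[0,0,0]]]'
python3 -c 'from h import *;where()'
python3 -m crank '[[1,[0.0005,0,0],[0,0,0]],[1,[0.0005,0,0],[0,0,0]],[1,[0,0,0],[0,0,0]],[1,[0,0,0],[0,0,0]]]'
python3 -c 'from h import *;where()'
```

```text
time: 10.5
tool_pos: [0.6042, 0.0751, 0.1703]
ee_rot: [-3.142, 0.002, 1.736]
wrist_force: [0.6, -5.8, -1.6]
width: 0.0119
finger_force: 30.0
w 0.6082 gap 0.0011 z 0.1703 rpy [-1.800e+02  1.200e-01  9.949e+01] F w,n,z [-0.4, -5.8, -1.6] t 10.5 M [-0.85 -0.19  0.02]
time: 10.9
tool_pos: [0.6042, 0.0751, 0.1704]
ee_rot: [-3.142, 0.004, 1.736]
wrist_force: [0.1, -8.3, -2.3]
width: 0.012
finger_force: 30.0
w 0.6082 gap 0.0011 z 0.1704 rpy [-180.      0.22   99.45] F w,n,z [-1.3, -8.2, -2.3] t 10.9 M [-1.21 -0.22  0.01]
```

```bash
python3 -m crank '[[1,[-0.0013,0,0],[0,0,0]],[1,[0,0,0.001],[0,0,0]],[1,[0,0,0.001],[0,0,0]],[1,[0,0,0.001],[0,0,0]],[1,[0,0,0.001],[0,0,0]],[1,[0,0,0],[0,0,0]],[1,[0,0,0],[0,0,0]]]'
python3 -c 'from h import *;where()'
```

```text
time: 11.6
tool_pos: [0.6046, 0.0752, 0.1666]
ee_rot: [3.14, 0.002, 1.737]
wrist_force: [1.5, -4.9, -1.3]
width: 0.0116
finger_force: 30.0
w 0.6086 gap 0.0011 z 0.1666 rpy [1.7994e+02 1.0000e-01 9.9510e+01] F w,n,z [0.6, -5.1, -1.3] t 11.6 M [-0.89 -0.26  0.02]
```

```bash
python3 -m crank '[[1,[-0.0003,0,0.001],[0,0,0]],[1,[0,0,0.001],[0,0,0]],[1,[0,0,0.001],[0,0,0]],[1,[0,0,0.001],[0,0,0]],[1,[0,0,0],[0,0,0]],[1,[0,0,0],[0,0,0]]]'
python3 -c 'from h import *;where()'
python3 -m crank '[[1,[0,0,0.001],[0,0,0]],[1,[0,0,0.001],[0,0,0]],[1,[0,0,0],[0,0,0]],[1,[0,0,0],[0,0,0]]]'
python3 -c 'from h import *;where()'
```

```text
time: 12.2
tool_pos: [0.6045, 0.0751, 0.1623]
ee_rot: [3.141, 0.001, 1.737]
wrist_force: [0.4, -4.6, -0.8]
width: 0.0121
finger_force: 30.0
w 0.6085 gap 0.0011 z 0.1623 rpy [1.7996e+02 7.0000e-02 9.9520e+01] F w,n,z [-0.4, -4.6, -0.8] t 12.2 M [-0.83 -0.25 -0.  ]
time: 12.6
tool_pos: [0.6045, 0.0752, 0.1604]
ee_rot: [3.141, 0.001, 1.737]
wrist_force: [1.2, -5.7, -2.0]
width: 0.0118
finger_force: 30.0
w 0.6085 gap 0.0011 z 0.1604 rpy [1.7996e+02 7.0000e-02 9.9520e+01] F w,n,z [0.2, -5.8, -2.0] t 12.6 M [-0.87 -0.25 -0.09]
```

10 mm down with no resistance, so the tabs are in. Continuing down until the necks meet the catches.

```bash
python3 -m crank '[[1,[-0.0005,0,0.0005],[0,0,0]],[1,[0,0,0.0005],[0,0,0]],[1,[0,0,0],[0,0,0]],[1,[0,0,0],[0,0,0]]]'
python3 -c 'from h import *;where()'
python3 -m crank '[[1,[0,0,0.0005],[0,0,0]],[1,[0,0,0.0005],[0,0,0]],[1,[0,0,0],[0,0,0]],[1,[0,0,0],[0,0,0]]]'
python3 -c 'from h import *;where()'
```

```text
time: 13.0
tool_pos: [0.6043, 0.0751, 0.1593]
ee_rot: [3.141, 0.0, 1.737]
wrist_force: [0.5, -5.6, -2.0]
width: 0.0118
finger_force: 30.0
w 0.6084 gap 0.0011 z 0.1593 rpy [1.7998e+02 2.0000e-02 9.9540e+01] F w,n,z [-0.5, -5.6, -2.0] t 13.0 M [-0.69 -0.34 -0.06]
time: 13.4
tool_pos: [0.6042, 0.0752, 0.1582]
ee_rot: [-3.142, 0.0, 1.737]
wrist_force: [0.3, -4.6, -1.1]
width: 0.0117
finger_force: 30.0
w 0.6083 gap 0.0010 z 0.1582 rpy [-1.800e+02  1.000e-02  9.954e+01] F w,n,z [-0.4, -4.6, -1.1] t 13.4 M [-0.87 -0.35 -0.03]
```

```bash
python3 -m crank '[[1,[0,0,0.0005],[0,0,0]],[1,[0,0,0.0005],[0,0,0]],[1,[0,0,0],[0,0,0]],[1,[0,0,0],[0,0,0]]]'
python3 -c 'from h import *;where()'
```

```text
time: 13.8
tool_pos: [0.6043, 0.0751, 0.1578]
ee_rot: [3.141, 0.0, 1.737]
wrist_force: [0.6, -4.8, 0.6]
width: 0.0115
finger_force: 30.0
w 0.6083 gap 0.0011 z 0.1578 rpy [1.7997e+02 2.0000e-02 9.9540e+01] F w,n,z [-0.2, -4.9, 0.6] t 13.8 M [-0.93 -0.07  0.  ]
```

```bash
python3 -m crank '[[0.6,[0,0,0],[0,0,0]],[0.6,[0,0,0],[0,0,0]],[0.6,[0,0,0],[0,0,0]],[0.6,[0,0,0],[0,0,0]],[0.6,[0,0,0],[0,0,0]],[0.6,[0,0,0],[0,0,0]]]'
python3 -c 'from h import *;where()'
```

```text
time: 14.4
tool_pos: [0.6042, 0.0754, 0.1572]
ee_rot: [3.142, -0.0, 1.738]
wrist_force: [-0.6, 0.2, 0.3]
width: 0.0376
finger_force: 0.0
w 0.6083 gap 0.0007 z 0.1572 rpy [ 1.800e+02 -2.000e-02  9.955e+01] F w,n,z [-0.6, 0.3, 0.3] t 14.4 M [ 0.03 -0.11  0.01]
```

```bash
python3 -m crank '[[0.6,[0,0,-0.01],[0,0,0]],[0.6,[0,0,-0.02],[0,0,0]],[0.6,[0,0,-0.02],[0,0,0]],[1,[0,0,0],[0,0,0]],[1,[0,0,0],[0,0,0]],[1,[0,0,0],[0,0,0]],[1,[0,0,0],[0,0,0]],[1,[0,0,0],[0,0,0]]]'
python3 -m crank '[[1,[0.02,0,0],[0,0,0]],[1,[0.02,0,0],[0,0,0]],[1,[0.017,0,0],[0,0,0]],[1,[0,0,0],[0,0,0]],[1,[0,0,0],[0,0,0]],[1,[0,0,0],[0,0,0]]]'
python3 - <<'E'
from h import *
where()
a=save('scene','s4.png');w=save('wrist','w4.png')
o=np.zeros((450,800,3),np.uint8);o[:,:450]=cv2.resize(a['color'][125:225,320:420],(450,450),interpolation=cv2.INTER_CUBIC);o[:262,450:]=cv2.resize(w['color'],(350,262))
cv2.imwrite('pics/c4.png',o[...,::-1])
E
```

```text
time: 15.2
tool_pos: [0.6037, 0.0752, 0.206]
ee_rot: [-3.139, -0.0, 1.737]
wrist_force: [0.3, 0.9, -0.0]
width: 0.0018
finger_force: 0.0
time: 15.8
tool_pos: [0.5949, 0.1308, 0.2072]
ee_rot: [-3.141, 0.001, 1.737]
wrist_force: [-0.5, 0.5, -0.6]
width: 0.0007
finger_force: 0.0
w 0.6084 gap -0.0553 z 0.2072 rpy [-1.7999e+02  4.0000e-02  9.9510e+01] F w,n,z [-0.5, 0.6, -0.6] t 15.8 M [ 0.   -0.04  0.06]
```

View pics/c4.png

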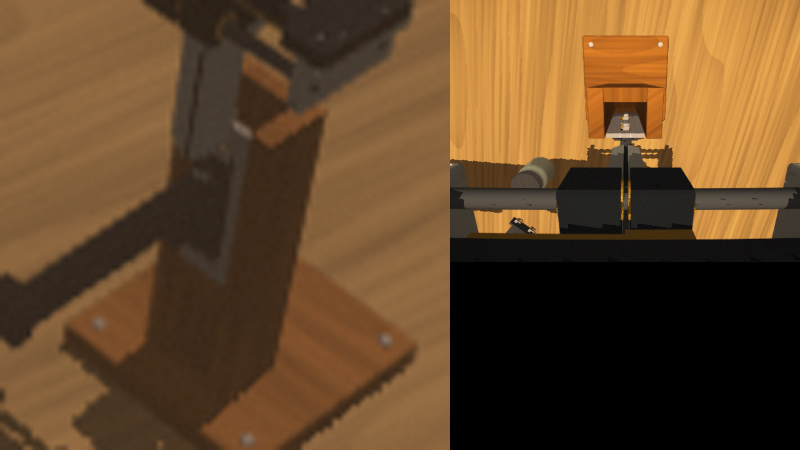

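The hanger is on both hooks with its plate flush. The closed fingers are above the bar next to the plate, so I press down now.

```bash
python3 -m crank '[[1,[0,0,0.008],[0,0,0]],[1,[0,0,0.007],[0,0,0]],[1,[0,0,0.002],[0,0,0]],[1,[0,0,0],[0,0,0]],[1,[0,0,0],[0,0,0]]]'
python3 -c 'from h import *;where()'
python3 -m crank '[[1,[0,0,0.001],[0,0,0]],[1,[0,0,0.001],[0,0,0]],[1,[0,0,0],[0,0,0]],[1,[0,0,0],[0,0,0]]]'
python3 -c 'from h import *;where()'
```

```text
time: 16.4
tool_pos: [0.5947, 0.1314, 0.1901]
ee_rot: [-3.141, 0.0, 1.737]
wrist_force: [0.2, -0.3, 0.2]
width: 0.0005
finger_force: 0.0
w 0.6083 gap -0.0560 z 0.1901 rpy [-179.99    0.     99.54] F w,n,z [0.2, -0.4, 0.2] t 16.4 M [-0.03 -0.05 -0.03]
time: 16.8
tool_pos: [0.5948, 0.1315, 0.1883]
ee_rot: [3.141, 0.0, 1.737]
wrist_force: [-0.8, -0.0, 0.6]
width: 0.0
finger_force: 0.0
w 0.6084 gap -0.0561 z 0.1883 rpy [1.7999e+02 1.0000e-02 9.9550e+01] F w,n,z [-0.8, 0.1, 0.6] t 16.8 M [-0.04 -0.11  0.02]
```

```bash
for i in 1; do python3 -m crank '[[1,[0,0,0.001],[0,0,0]],[1,[0,0,0.0005],[0,0,0]],[1,[0,0,0],[0,0,0]],[1,[0,0,0],[0,0,0]]]'; done
python3 -c 'from h import *;where()'
python3 -m crank '[[1,[0,0,0.0005],[0,0,0]],[1,[0,0,0.0005],[0,0,0]],[1,[0,0,0],[0,0,0]],[1,[0,0,0],[0,0,0]]]'
python3 -c 'from h import *;where()'
```

```text
time: 17.2
tool_pos: [0.5949, 0.1315, 0.1872]
ee_rot: [3.141, 0.0, 1.737]
wrist_force: [-0.6, -0.6, 2.2]
width: 0.0003
finger_force: 1.0
w 0.6085 gap -0.0560 z 0.1872 rpy [1.7996e+02 1.0000e-02 9.9540e+01] F w,n,z [-0.7, -0.5, 2.2] t 17.2 M [-0.07  0.02  0.06]
time: 17.6
tool_pos: [0.595, 0.1314, 0.187]
ee_rot: [3.14, 0.0, 1.737]
wrist_force: [-0.6, 0.2, 6.2]
width: 0.0003
finger_force: 2.7
w 0.6086 gap -0.0560 z 0.1870 rpy [1.7991e+02 1.0000e-02 9.9550e+01] F w,n,z [-0.6, 0.3, 6.2] t 17.6 M [-0.06  0.11  0.04]
```

```bash
python3 -m crank '[[1,[0,0,0.0005],[0,0,0]],[1,[0,0,0.0005],[0,0,0]],[1,[0,0,0],[0,0,0]],[1,[0,0,0],[0,0,0]]]'
python3 -c 'from h import *;where()'
python3 -m crank '[[1,[0,0,0.0005],[0,0,0]],[1,[0,0,0.0005],[0,0,0]],[1,[0,0,0],[0,0,0]],[1,[0,0,0],[0,0,0]]]'
python3 -c 'from h import *;where()'
```

```text
time: 18.0
tool_pos: [0.5951, 0.1314, 0.187]
ee_rot: [3.139, 0.0, 1.737]
wrist_force: [-2.2, -0.7, 7.5]
width: 0.0007
finger_force: 3.8
w 0.6087 gap -0.0560 z 0.1870 rpy [1.7985e+02 2.0000e-02 9.9550e+01] F w,n,z [-2.3, -0.3, 7.5] t 18.0 M [-0.15  0.31  0.01]
time: 18.4
tool_pos: [0.5951, 0.1315, 0.1863]
ee_rot: [3.139, 0.0, 1.737]
wrist_force: [-1.8, -0.4, 8.4]
width: 0.0003
finger_force: 4.3
w 0.6087 gap -0.0560 z 0.1863 rpy [1.7983e+02 1.0000e-02 9.9550e+01] F w,n,z [-1.8, -0.1, 8.4] t 18.4 M [-0.07  0.32  0.06]
```

```bash
python3 -m crank '[[1,[0,0,0.0005],[0,0,0]],[1,[0,0,0.0005],[0,0,0]],[1,[0,0,0.0005],[0,0,0]],[1,[0,0,0.0005],[0,0,0]],[1,[0,0,0],[0,0,0]],[1,[0,0,0],[0,0,0]]]'
python3 -c 'from h import *;where()'
python3 -m crank '[[1,[0,0,0.0005],[0,0,0]],[1,[0,0,0.0005],[0,0,0]],[1,[0,0,0],[0,0,0]],[1,[0,0,0],[0,0,0]]]'
python3 -c 'from h import *;where()'
```

```text
time: 19.0
tool_pos: [0.5952, 0.1315, 0.1844]
ee_rot: [3.138, 0.0, 1.737]
wrist_force: [-2.4, -0.8, 9.0]
width: 0.0005
finger_force: 4.3
w 0.6088 gap -0.0560 z 0.1844 rpy [1.7982e+02 2.0000e-02 9.9540e+01] F w,n,z [-2.5, -0.4, 9.0] t 19.0 M [-0.04  0.34  0.03]
time: 19.4
tool_pos: [0.5952, 0.1315, 0.1834]
ee_rot: [3.138, 0.0, 1.737]
wrist_force: [-2.3, -0.7, 8.1]
width: 0.0004
finger_force: 4.4
w 0.6088 gap -0.0560 z 0.1834 rpy [1.7982e+02 1.0000e-02 9.9550e+01] F w,n,z [-2.4, -0.3, 8.1] t 19.4 M [-0.07  0.35  0.02]
```

Smooth travel at about 9 N. Expected home is at z ≈ 0.181.

```bash
python3 -m crank '[[1,[0,0,0.0005],[0,0,0]],[1,[0,0,0.0005],[0,0,0]],[1,[0,0,0.0005],[0,0,0]],[1,[0,0,0],[0,0,0]],[1,[0,0,0],[0,0,0]]]'
python3 -c 'from h import *;where()'
python3 -m crank '[[1,[0,0,0.0005],[0,0,0]],[1,[0,0,0.0005],[0,0,0]],[1,[0,0,0],[0,0,0]],[1,[0,0,0],[0,0,0]]]'
python3 -c 'from h import *;where()'
```

```text
time: 19.9
tool_pos: [0.5952, 0.1315, 0.1821]
ee_rot: [3.138, 0.0, 1.737]
wrist_force: [-2.4, -0.3, 8.3]
width: 0.0004
finger_force: 4.5
w 0.6088 gap -0.0560 z 0.1821 rpy [1.7981e+02 1.0000e-02 9.9550e+01] F w,n,z [-2.4, 0.1, 8.3] t 19.9 M [-0.06  0.44  0.04]
time: 20.3
tool_pos: [0.5953, 0.1315, 0.1812]
ee_rot: [3.138, 0.0, 1.737]
wrist_force: [-1.5, -1.2, 8.8]
width: 0.0007
finger_force: 4.6
w 0.6089 gap -0.0560 z 0.1812 rpy [1.7979e+02 1.0000e-02 9.9540e+01] F w,n,z [-1.7, -1.0, 8.8] t 20.3 M [-0.06  0.38  0.04]
```

```bash
python3 -m crank '[[1,[0,0,0.0005],[0,0,0]],[1,[0,0,0.0005],[0,0,0]],[1,[0,0,0],[0,0,0]],[1,[0,0,0],[0,0,0]]]'
python3 -c 'from h import *;where()'
python3 -m crank '[[1,[0,0,0.0005],[0,0,0]],[1,[0,0,0],[0,0,0]],[1,[0,0,0],[0,0,0]]]'
python3 -c 'from h import *;where()'
```

```text
time: 20.7
tool_pos: [0.5954, 0.1316, 0.1809]
ee_rot: [3.137, 0.0, 1.737]
wrist_force: [-2.2, -0.6, 11.6]
width: 0.0007
finger_force: 5.5
w 0.6090 gap -0.0560 z 0.1809 rpy [1.7974e+02 2.0000e-02 9.9550e+01] F w,n,z [-2.3, -0.2, 11.6] t 20.7 M [-0.02  0.48  0.01]
time: 21.0
tool_pos: [0.5955, 0.1315, 0.1808]
ee_rot: [3.137, 0.0, 1.737]
wrist_force: [-3.8, 0.4, 11.6]
width: 0.0003
finger_force: 6.1
w 0.6091 gap -0.0560 z 0.1808 rpy [1.7972e+02 2.0000e-02 9.9550e+01] F w,n,z [-3.7, 1.1, 11.6] t 21.0 M [-0.02  0.51  0.  ]
```

```bash
python3 -m crank '[[1,[0,0,0.0005],[0,0,0]],[1,[0,0,0.0003],[0,0,0]],[1,[0,0,0],[0,0,0]],[1,[0,0,0],[0,0,0]]]'
python3 -c 'from h import *;where()'
python3 -m crank '[[1,[0,0,-0.003],[0,0,0]],[1,[0,0,-0.01],[0,0,0]],[1,[0,0,-0.03],[0,0,0]],[1,[0,0,-0.04],[0,0,0]],[1,[-0.04,0,-0.03],[0,0,0]],[1,[-0.04,0,0],[0,0,0]],[1,[-0.04,0,0],[0,0,0]],[1,[-0.04,0,0],[0,0,0]]]'
python3 -m crank '[[1,[-0.04,0,0],[0,0,0]],[1,[0,0,0],[0,8.3,0]],[1,[0,0,0],[0,8.3,0]],[1,[0,0,0],[0,8.3,0]],[1,[0,0,0],[0,8.3,0]],[1,[0,0,0],[0,0,0]],[1,[0,0,0],[0,0,0]]]'
python3 - <<'E'
from h import *
where()
a=save('scene','s5.png');w=save('wrist','w5.png')
o=np.zeros((450,800,3),np.uint8);o[:,:450]=cv2.resize(a['color'][120:240,300:420],(450,450),interpolation=cv2.INTER_CUBIC);o[:262,450:]=cv2.resize(w['color'],(350,262))
cv2.imwrite('pics/c5.png',o[...,::-1])
P=cloud(a);n=P[...,:2]@N_-.04936;e=P[...,:2]@E_
m=(n>-.060)&(n<-.012)&(abs(e-.6084)<.005)&(P[...,2]>.15)&(P[...,2]<.2);q=np.c_[n[m],P[m][:,2]];print('scene bar top',len(q),np.polyfit(q[:,0],q[:,1],1) if len(q)>5 else 0)
P=cloud(w);n=P[...,:2]@N_-.04936;e=P[...,:2]@E_
m=(n>-.135)&(n<-.012)&(abs(e-.6075)<.004)&(P[...,2]>.165)&(P[...,2]<.195);q=np.c_[n[m],P[m][:,2],e[m]];q=q[q[:,0]>-.13]
print('wrist bar top',len(q),np.polyfit(q[:,0],q[:,1],1),np.median(q[:,1]))
m=(n>-.02)&(n<.004)&(abs(e-.6075)<.014)&(P[...,2]>.188)&(P[...,2]<.2);print('plate top n',np.percentile(n[m],[2,50,98]),np.median(P[m][:,2]))
E
```

```text
time: 21.4
tool_pos: [0.5956, 0.1316, 0.1808]
ee_rot: [3.136, 0.0, 1.737]
wrist_force: [-3.8, -0.7, 12.8]
width: 0.0004
finger_force: 7.0
w 0.6092 gap -0.0560 z 0.1808 rpy [1.7966e+02 2.0000e-02 9.9550e+01] F w,n,z [-3.9, -0.0, 12.8] t 21.4 M [-0.04  0.54 -0.02]
time: 22.2
tool_pos: [0.6214, -0.0277, 0.2888]
ee_rot: [-3.141, -0.0, 1.738]
wrist_force: [0.2, -0.3, -0.2]
width: 0.0004
finger_force: 0.0
time: 22.9
tool_pos: [0.6279, -0.0665, 0.2873]
ee_rot: [-3.138, -0.579, 1.735]
wrist_force: [-0.2, -0.2, 0.8]
width: 0.0004
finger_force: 0.0
w 0.6080 gap 0.1447 z 0.2873 rpy [-179.82  -33.17   99.39] F w,n,z [-0.3, -0.2, 0.8] t 22.9 M [-0.26 -0.11  0.02]
scene bar top 88 [-0.02622958  0.17567641]
wrist bar top 710 [0.0305458  0.18204534] 0.1797740098892226
plate top n [-0.00874157 -0.0044516   0.00117463] 0.19361697115834006
```

View pics/c5.png

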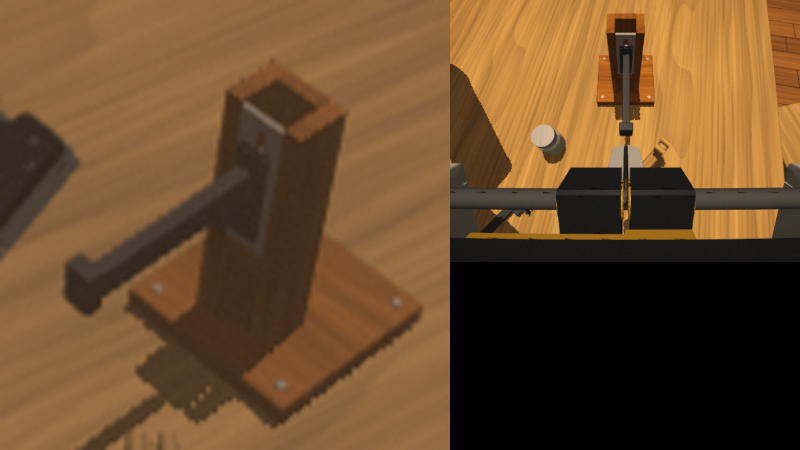

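The scene crop shows the hanger on the strip, seated and flush. Now I check that it is level, with the strip's own plane as the reference in the same picture.

```bash
python3 - <<'E'
from h import *
for f in('w5','s5'):
    w=dict(np.load(f'/tmp/{f}.png.npz'));P=cloud(w);n=P[...,:2]@N_-.04936;e=P[...,:2]@E_;z=P[...,2]
    m=(abs(n)<.006)&(abs(e-.6084)<.03)&(abs(e-.6084)>.013)&(z>.1)&(z<.212);c=np.polyfit(z[m],n[m],1);print(f,'front face tilt',m.sum(),c,'n at .16',np.polyval(c,.16))
    m=(n>-.125)&(n<-.012)&(abs(e-.608)<.009)&(z>.16)&(z<.195)
    # upper envelope in bins along the bar
    for a in np.arange(-.14,-.01,.012):
        k=m&(n>=a)&(n<a+.012)
        if k.sum()>4: print('  %.3f z med %.4f p90 %.4f n=%d e=%.4f'%(a+.006,np.median(z[k]),np.percentile(z[k],90),k.sum(),np.median(e[k])))
    k=(n>-.165)&(n<-.135)&(abs(e-.608)<.013)&(z>.13);print(' block',k.sum(),np.percentile(z[k],[50,90,98]) if k.sum() else '')
E
```

```text
w5 front face tilt 1661 [ 0.00582652 -0.00104027] n at .16 -0.0001080268291745142
  -0.122 z med 0.1784 p90 0.1791 n=90 e=0.6077
  -0.110 z med 0.1785 p90 0.1795 n=115 e=0.6077
  -0.098 z med 0.1790 p90 0.1799 n=116 e=0.6077
  -0.086 z med 0.1794 p90 0.1802 n=107 e=0.6077
  -0.074 z med 0.1798 p90 0.1805 n=106 e=0.6077
  -0.062 z med 0.1802 p90 0.1810 n=109 e=0.6077
  -0.050 z med 0.1804 p90 0.1815 n=103 e=0.6077
  -0.038 z med 0.1808 p90 0.1814 n=104 e=0.6077
  -0.026 z med 0.1812 p90 0.1819 n=95 e=0.6077
  -0.014 z med 0.1816 p90 0.1828 n=71 e=0.6077
 block 566 [0.18568559 0.1878001  0.18834704]
s5 front face tilt 277 [-0.00185103  0.00031479] n at .16 1.8625355021648234e-05
  -0.122 z med 0.1771 p90 0.1793 n=32 e=0.6122
  -0.110 z med 0.1773 p90 0.1801 n=33 e=0.6125
  -0.098 z med 0.1765 p90 0.1800 n=38 e=0.6120
  -0.086 z med 0.1774 p90 0.1817 n=36 e=0.6129
  -0.074 z med 0.1759 p90 0.1821 n=39 e=0.6133
  -0.062 z med 0.1783 p90 0.1814 n=39 e=0.6131
  -0.050 z med 0.1780 p90 0.1824 n=35 e=0.6132
  -0.038 z med 0.1791 p90 0.1822 n=39 e=0.6132
  -0.026 z med 0.1796 p90 0.1841 n=37 e=0.6126
  -0.014 z med 0.1780 p90 0.1838 n=21 e=0.6132
 block 154 [0.17674709 0.18838701 0.1898189 ]
```

The bar droops about 2°. That matches the free play of the hooks: 1.5 mm of slack over about 50 mm. The hard stop was felt after the full 6 mm of travel, and nothing else was touched, so I hand it in.

```bash
python3 -c 'from h import *;print(robot.close_job())'
```

```text
the job is handed in; nothing more can be done
None
```

The hanger arm is on the upright with both tabs in the slots, pressed about 6 mm to its hard stop with 13 N or less at the wrist, and released. It droops about 2° by camera, which fits the free play in the hooks. The job is handed in, and no verdict came back.

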